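# Touch-test the cement on the cork footbed

### The job

See whether the cement has gone tacky on the cork sandal footbed: touch its amber heel cushion lightly with the fingertips, lift off, then touch its ball cushion (near the toes) the same way, and draw the hand back up a hand's breadth clear of the work. Only touch, do not press hard, shift or pick up the footbed; do not touch the black or the blue footbed, and leave everything else on the bench where it is.

Things in the scene. Friction and masses are not known exactly. Their poses are not given: they have to be found in the camera images.
- cork_footbed: The cork-brown sandal footbed, loose and flat, cushions up: 244 mm long, 62 wide at the round heel, 84 at the ball, rim 15 high. Origin: centre of the underside; x points to the toe, z up. About 0.15 kg. Two amber, cement-coated foam cushions stand 6 mm above its rim: heel cushion 78 mm behind the origin, ball cushion 52 mm ahead of it.
- cork_heel_pad: The cork footbed's heel cushion itself: a 46 mm round foam pad, 8.5 mm thick, amber with cement. It yields straight down like a soft spring (1 mm per 1.7 N, at most 6 mm at 10 N), then is hard. Origin: centre of its underside, 8.5 mm below its top face.
- cork_ball_pad: The cork footbed's ball cushion itself: a 58 by 46 mm oval foam pad, 8.5 mm thick, amber with cement; yields the same way. Origin: centre of its underside.
- cork_heel_spot (a point): Centre of the top face of the cork footbed's cemented heel cushion (round, 46 mm across), 21 mm above the bench.
- cork_ball_spot (a point): Centre of the top face of the cork footbed's cemented ball cushion (oval, 58 mm across the foot by 46 mm along it), 21 mm above the bench.
- black_footbed: The black sandal footbed, loose and flat, cushions up: 244 mm long, 62 wide at the round heel, 84 at the ball, rim 15 high. Origin: centre of the underside; x points to the toe, z up. Same amber cushions as the cork one. Leave alone.
- blue_footbed: The blue sandal footbed, loose and flat, cushions up: 244 mm long, 62 wide at the round heel, 84 at the ball, rim 15 high. Origin: centre of the underside; x points to the toe, z up. Same amber cushions as the cork one. Leave alone.
- side_last: Green plastic shoe last standing loose on its sole at the left side, 244 mm long, 84 mm wide, 96 mm high at the heel. Origin: centre of the underside; x points to its toe.
- back_last: A second such green last, standing loose at the back of the bench. Origin and axes as for the first.
- cement_can: Round aluminium cement can with an amber band and a black brush cap, 82 mm across, 128 mm high, loose. Origin: centre of the underside.
- thread_spool: Cone of pale thread on a black core, 56 mm across, 68 mm high, loose. Origin: centre of the underside.
- rivet_tin: Flat round brass tin, 62 mm across, 24 mm high, loose, near the robot. Origin: centre of the underside.
- hammer: Hammer lying loose at the right side. Its head points to its +x.
Things that resemble listed ones, but are neither listed nor needed, are in the scene too. What is shaped like the cork_footbed but pink is not meant.

How it is judged:
By the outcome, as a careful person would: the job done as asked, in the order asked, and still so for the second after the job is handed in, with the robot touching nothing.
It also fails if it takes over 38 s, if anything falls off the work surface, if the arm or the gripper's body presses on something with over 40 N, if the wrist force passes 120 N, or if a joint passes its speed limit or range.

### The arm

A 6-joint arm with a two-finger parallel gripper is mounted at the origin on the work surface. World frame = base frame: x ahead of the robot, y to its left, z up, the work surface at z = 0. Lengths are in mm, angles in degrees, forces in N, time in s.
With the tool pointing down it reaches from about 300 to 850 mm from the base axis. Payload 4.2 kg.
Tool frame: the origin (TCP) lies between the finger pads, 19 mm behind the fingertips; this is the grasp point; z points along the fingers, y is the line along which they close (so a half turn about z gives the same grasp; the last joint's range is limited). The gripper opens to 91 mm and grips with 3 to 60 N. Pads are 32 mm wide; open, the fingers measure 118 mm over their backs; the gripper's body (76 mm by 178 mm) begins 60 mm behind the grasp point.
Start: joints at [-1.146, 18.312, 89.639, -0, 72.044, -1.146], TCP at [575.014, 0, 232.776] pointing down, gripper open.
Joint ranges: [-177.97, 177.97], [-48.28, 115.42], [12.27, 149.76], [-77.06, 257.06], [2.81, 150.46], [-146.56, 146.56]. Speed limits (degrees/s): [147.25, 147.25, 180, 180, 180, 180].

### API

Orientations are given as [roll, pitch, yaw] about the fixed x, y, z axes, in that order (R = Rz(yaw) Ry(pitch) Rx(roll)).
In Python, from workcell import * gives the robot as it stands. The module is installed in compiled form; this text tells all that it offers.
- The arm moves only by the tool send_rows, never from a script. Its argument "deltas" is a list of rows, each a list of 2 entries, a list of its own where there are three numbers: the shift along the tool's x, y, z normalised to -1 to 1, where 1 is 0.5 m, then the turn, a rotation vector about the tool's x, y, z normalised to -1 to 1, where 1 is 0.5 rad. A call has 1 to 10 rows; each row shifts and turns the commanded pose from where the row before left it, along the tool's axes as they then stand; what a row does not reach is not made up. A row lasts 1/10 s, in which the tool goes at most 50 mm and 8.59 degrees, less where a joint would pass 70% of its speed; a pose out of reach is approached as far as the arm can. A call with a number of a shift or a turn outside -1 to 1 is refused whole. A call with a gripper value outside its range is refused whole. "grip" is the closure, from 0 (fully open) to 1 (shut), set as the call begins (left out, the last holds). The fingers move at their own pace and stop on an object; "grip_force" is the grip in N (left out, the last holds). Time passes only in rows, so rows that do not move let the fingers close. It gives the time, the measured TCP pose, the force, the opening and the grip force at its end, in the units of the state.
- state(): the state, without advancing time (a new reading comes with each control period).
- grab_frame(name): name is "scene" or "side" or "wrist"; returns the picture (420x560x3 uint8, red, green, blue); there is no depth.
- calibration(name): a dict with "mtx" (3x3 intrinsics, pixels), "R" (3x3) and "t" (3): a world point X has camera coordinates R X + t. Camera axes: x right, y down, z forward; pixel columns grow to the right and rows downward; lengths in mm; the calibration is good to about 2 mm. A picture is of the moment at which its call begins: read the wrist's pose just before it. calibration takes no time and is no camera call; for the wrist camera it gives the pose at the moment of the call.
- job_done(): hands the job in; it is judged then, once.
Trained networks look in the newest picture that a camera, given by its name, has taken for a name from the list of things; names that differ only in an ending like _2 or _b are one class to them, and where a whole thing is asked for, a point or a joint stands for the part that bears it (a point fixed in the world has none). Each returns a list of dicts, best first, with "p" (0 to 1); they miss things now and then, are a little off and sometimes report something else, mostly with a low value. They report only what shows in the picture. A call takes as long as a camera call. They do not tell look-alikes from the thing itself.
- trace(camera, label): "pixels" (420x560 bool, what is visible of it) and "bbox" ([left, top, width, height] in pixels, round what is visible of it).
The state is a dict: "time_s": time; "qpos": joint angles; "qvel": joint speeds; "effort": joint torques, N m; "ee_pos": TCP position; "ee_rot": TCP orientation; "force": force on the tool from outside, world axes, zero at the start; "torque": the same for the moment, N m; "gripper_width": finger opening in mm; "gripper_force": force on a finger pad.
Only numpy, scipy, OpenCV 4.12 (cv2) and the standard library are available. Lean on these libraries where they do the work, as an engineer would, in place of code of your own. Each camera call takes 0.05 s, during which the arm holds its last target. There are 200 camera calls.

## Working session

There is one attempt and no reset: what is moved stays moved. The work goes in short steps, Python scripts to look and compute and a tool call to move; the robot and the scene stay as the last step left them, time stands still between calls to the robot, and variables do not carry over. Pictures are saved under pics/ and viewed, at most 10 in all, crops included, and the job is handed in when it is done.

Besides the shell and the picture viewer there is one more tool, called after ">>>" in YAML: its name, and indented under it one key for each argument. send_rows: Moves the arm, as the interface text tells. Scaled input: -1 to 1 covers 0.5 m each way for a shift and 0.5 rad each way for a turn. Its arguments: {"type":"object","properties":{"deltas":{"type":"array","items":{"type":"array"}},"grip":{"type":"number"},"grip_force":{"type":"number"}},"required":["deltas"]}

```bash
mkdir -p pics
python3 - <<'E'
from workcell import *
import cv2,numpy as np
s=state();print({k:np.round(s[k],2) for k in("time_s","ee_pos","ee_rot","force","gripper_width")})
for c in("scene","wrist"):
    f=grab_frame(c);cv2.imwrite(f"pics/{c}0.png",f[:,:,::-1])
    k=calibration(c);K,R,t=k["mtx"],k["R"],k["t"];print(c,"cam",np.round(-np.array(R).T@t),np.round(R,2).tolist())
    for n in("cork_footbed","cork_heel_pad","cork_ball_pad"):
        for d in trace(c,n)[:6]:
            v,u=np.nonzero(d["pixels"])
            p=np.array([u.mean(),v.mean(),1]);r=np.array(R).T@np.linalg.solve(K,p);o=-np.array(R).T@t
            z=21 if "pad" in n else 15
            print(n,round(d["p"],2),d["bbox"],len(u),np.round(p[:2]),np.round(o+r*(z-o[2])/r[2]),f[v,u].mean(0).round())
E
```

```text
{'time_s': np.float64(0.0), 'ee_pos': array([574.52,  -0.  , 231.92]), 'ee_rot': array([-179.9,   -0. ,   90. ]), 'force': array([0.34, 0.36, 0.24]), 'gripper_width': np.float64(91.18)}
scene cam [1533. -146. 1012.] [[0.14, 0.99, -0.01], [0.67, -0.1, -0.73], [-0.73, 0.1, -0.68]]
cork_footbed 0.95 [158.5, 154.6, 51.6, 38.8] 857 [182. 173.] [ 207. -312.   15.] [208. 122. 145.]
cork_footbed 0.72 [165.8, 202.6, 59.9, 35.8] 1190 [195. 219.] [ 463. -269.   15.] [193. 137.  61.]
cork_heel_pad 0.6 [211.3, 220.1, 9.2, 9.7] 97 [214. 224.] [ 504. -205.   21.] [219. 157.  10.]
cork_heel_pad 0.58 [160.7, 177.8, 18.0, 9.4] 95 [169. 182.] [ 264. -360.   21.] [216. 126. 153.]
cork_ball_pad 0.46 [173.0, 206.2, 16.6, 13.2] 160 [181. 212.] [ 432. -313.   21.] [212. 151.  15.]
wrist cam [575.  75. 385.] [[1.0, -0.0, -0.0], [-0.0, -0.96, 0.26], [-0.0, -0.26, -0.96]]
cork_footbed 0.77 [190.6, 304.2, 59.8, 38.0] 1944 [223. 323.] [ 497. -195.   15.] [153. 104.  40.]
cork_footbed 0.56 [224.9, 86.5, 70.2, 186.0] 9573 [263. 185.] [555.   1.  15.] [73. 78. 88.]
cork_heel_pad 0.65 [198.0, 0.0, 64.1, 43.1] 2120 [234.  18.] [528. 181.  21.] [60. 44. 17.]
cork_heel_pad 0.62 [206.5, 316.0, 35.1, 26.7] 751 [223. 328.] [ 497. -198.   21.] [172. 123.  26.]
cork_heel_pad 0.17 [377.0, 122.7, 183.0, 76.2] 9803 [466. 165.] [797.  26.  21.] [50. 92. 65.]
```

View pics/scene0.png

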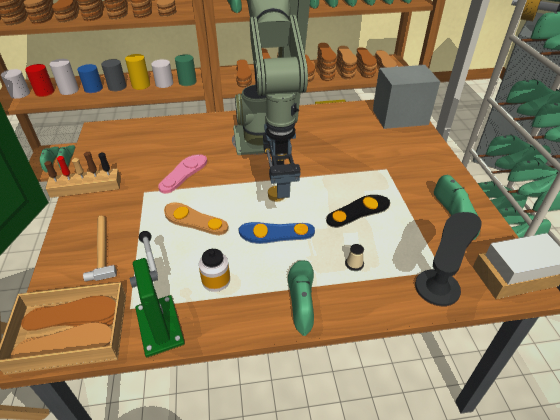

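View pics/wrist0.png

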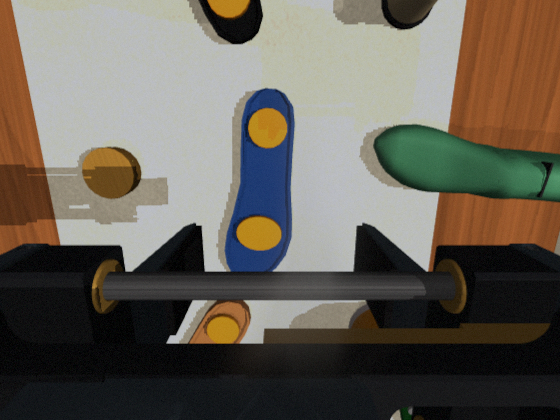

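The scene shows the cork footbed at (195,219), with its ball pad at (181,212) and heel pad at (214,224). The pink look-alike is at (182,173), blue at (277,232) and black at (358,210). The can at (215,270) stands close to the heel. In the wrist picture the cork heel pad is at (223,328), partly hidden. Heel to ball measures 130 mm, which matches the given sizes. Only the orange-brown one is cork. I'll shut the fingers, move above it and turn the hand so its body clears the can, then confirm in a crop.

>>> send_rows:
  deltas:
    - [[-0.08,-0.02,0],[0,0,0]]
    - [[-0.08,-0.02,0],[0,0,0]]
    - [[-0.08,-0.02,0],[0,0,0]]
    - [[-0.08,-0.02,0],[0,0,0]]
    - [[-0.08,-0.02,0],[0,0,0]]
    - [[-0.08,-0.02,0],[0,0,0]]
    - [[-0.04,-0.01,0],[0,0,0]]
    - [[0,0,0],[0,0,0]]
  grip: 1
  grip_force: 5

```text
time_s: 1.2
ee_pos: [509.3, -262.5, 232.7]
ee_rot: [-180.0, 0.0, 89.8]
force: [-1.0, 0.4, 0.8]
gripper_width: 30.1
gripper_force: 0.0
```

>>> send_rows:
  deltas:
    - [[0,0,0],[0,0,-0.285]]
    - [[0,0,0],[0,0,-0.285]]
    - [[0,0,0],[0,0,-0.285]]
    - [[0,0,0],[0,0,-0.285]]
    - [[0,0,0],[0,0,-0.285]]
    - [[0,0,0],[0,0,-0.285]]
    - [[0,0,0],[0,0,-0.285]]
    - [[0,0,0],[0,0,-0.285]]
    - [[0,0,0],[0,0,-0.285]]
    - [[0,0,0],[0,0,-0.285]]

```text
time_s: 2.2
ee_pos: [510.4, -258.6, 232.8]
ee_rot: [180.0, 0.0, 172.0]
force: [-1.5, 0.8, -0.3]
gripper_width: 0.4
gripper_force: 0.0
```

>>> send_rows:
  deltas:
    - [[0,0,0],[0,0,-0.285]]
    - [[0,0,0],[0,0,0]]
    - [[0,0,0],[0,0,0]]

```text
time_s: 2.5
ee_pos: [510.3, -259.1, 232.8]
ee_rot: [180.0, 0.0, 179.7]
force: [0.2, -0.4, -0.1]
gripper_width: 0.2
gripper_force: 0.0
```

```bash
cat > h.py <<'E'
from workcell import *
import cv2,numpy as np
def st():
    s=state();print({k:np.round(s[k],2).tolist() for k in("time_s","ee_pos","ee_rot","force","gripper_width","qpos")});return s
def gp(c,uv,z,cal=None):
    k=cal or calibration(c);R=np.array(k["R"]);o=-R.T@k["t"]
    r=R.T@np.linalg.solve(k["mtx"],[*uv,1]);return o+r*(z-o[2])/r[2]
E
cat > look.py <<'E'
from h import *
import sys
st()
for c in("wrist","scene","side"):
    k=calibration(c);f=grab_frame(c);cv2.imwrite(f"pics/{c}{sys.argv[1]}.png",f[:,:,::-1])
    # amber blobs
    hsv=cv2.cvtColor(f,cv2.COLOR_RGB2HSV);m=cv2.inRange(hsv,(15,215,110),(30,255,255))
    n,l,sa,ce=cv2.connectedComponentsWithStats(m)
    for i in range(1,n):
        if sa[i,4]>40: print(c,"amber",sa[i].tolist(),ce[i].round(1),gp(c,ce[i],21,k).round(1))
    for nme,z in(("cork_footbed",15),("cork_heel_pad",21),("cork_ball_pad",21),("cement_can",128)):
        for d in trace(c,nme)[:4]:
            v,u=np.nonzero(d["pixels"]);print(nme,round(d["p"],2),np.round(d["bbox"]),gp(c,(u.mean(),v.mean()),z,k).round(1),f[v,u].mean(0).round())
E
python3 look.py 1
```

```text
{'time_s': 2.5, 'ee_pos': [510.25, -259.13, 232.79], 'ee_rot': [179.98, 0.01, 179.69], 'force': [0.21, -0.45, -0.12], 'gripper_width': 0.2, 'qpos': [-28.09, 18.07, 90.0, 0.03, 71.94, -117.78]}
wrist amber [210, 94, 43, 44, 819] [229.3 118. ] [ 431.4 -314.4   21. ]
wrist amber [419, 193, 37, 43, 1195] [437.1 214.5] [548.3 -61.6  21. ]
wrist amber [521, 207, 36, 33, 897] [538.7 223.5] [560.9  67.5  21. ]
cork_footbed 0.72 [179.  61. 180. 142.] [ 446.6 -278.9   15. ] [168. 115.  56.]
cork_heel_pad 0.79 [303. 157.  41.  38.] [ 495.7 -204.2   21. ] [180. 135.  46.]
cork_ball_pad 0.61 [209.  90.  44.  48.] [ 425.6 -312.5   21. ] [182. 136.  29.]
scene amber [125, 54, 24, 36, 412] [134.5  71.5] [-670.5 -563.5   21. ]
scene amber [363, 197, 15, 12, 143] [370.1 202.5] [478.2 321.1  21. ]
scene amber [173, 207, 16, 12, 144] [180.6 212.4] [ 431.5 -314.5   21. ]
scene amber [333, 211, 13, 11, 122] [339.  215.8] [526.5 200.7  21. ]
scene amber [208, 218, 14, 12, 127] [214.5 223.6] [ 501.7 -205.1   21. ]
scene amber [254, 224, 13, 13, 143] [260.  230.1] [553.1 -63.2  21. ]
scene amber [294, 224, 1
[... 1190 characters left out ...]
. 310.  96.  43.] [ 191.1 -318.8   15. ] [175.  95. 112.]
cork_footbed 0.58 [274. 250.  35.  71.] [ 442.1 -290.7   15. ] [190. 132.  62.]
cork_heel_pad 0.77 [232. 325.  19.  20.] [ 256.9 -363.8   21. ] [190. 106. 126.]
cork_heel_pad 0.59 [288. 253.  14.  15.] [ 495.2 -209.6   21. ] [215. 152.  30.]
cork_ball_pad 0.64 [288. 253.  15.  15.] [ 493.7 -209.8   21. ] [210. 149.  30.]
cork_ball_pad 0.55 [280. 293.  19.  12.] [ 423.5 -317.4   21. ] [207. 147.  33.]
cork_ball_pad 0.5 [178. 313.  20.  25.] [ 151.7 -286.1   21. ] [167.  88. 105.]
cork_ball_pad 0.39 [335. 319.  94.  70.] [ 550.3 -559.9   21. ] [184. 151. 110.]
cement_can 0.57 [344. 211.  33.  41.] [ 659.4 -275.7  128. ] [102.  86.  66.]
```

```bash
python3 -c "
import cv2
f=cv2.imread('pics/wrist1.png');cv2.imwrite('pics/w1crop.png',cv2.resize(f[20:320,100:500],(800,600)))"
```

```text
(no output)
```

View pics/w1crop.png

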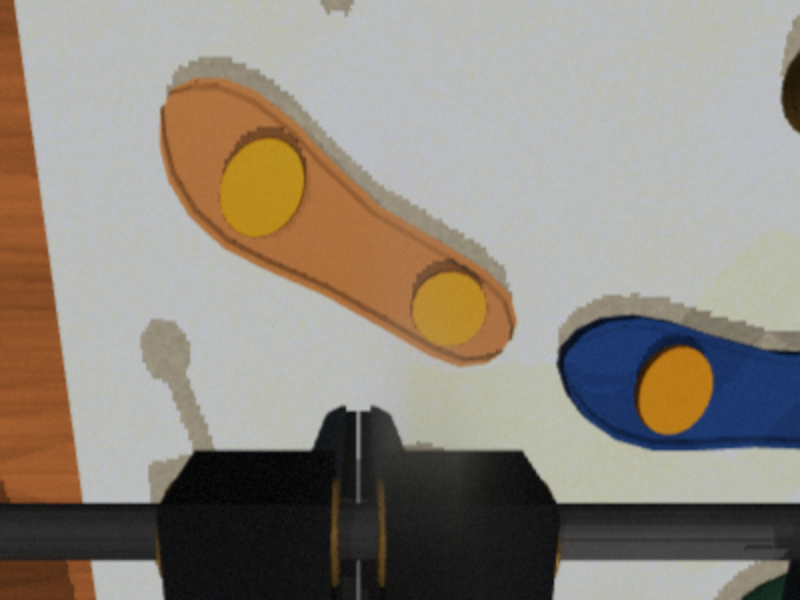

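View pics/side1.png

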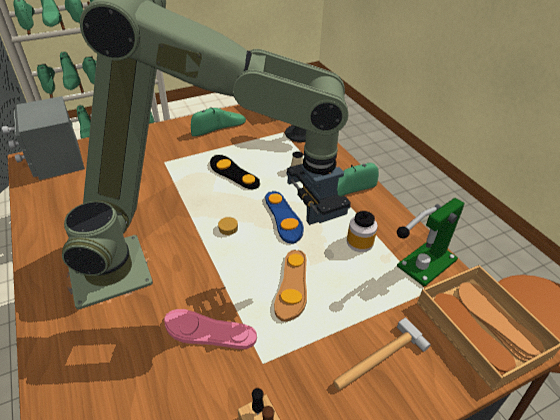

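The crop shows the cork footbed: ball pad at full-frame (231,114), heel pad at (325,174). The blue heel is at (438,215), well to the side. In the side view the can and the press lever stand beyond the footbed, well clear of the hand. The three cameras agree on heel ≈ (498,-206) and ball ≈ (428,-314.5), so I'll move over the heel.

>>> send_rows:
  deltas:
    - [[0.0125,0.053,0],[0,0,0]]
    - [[0.0125,0.053,0],[0,0,0]]
    - [[0,0,0.08],[0,0,0]]
    - [[0,0,0.08],[0,0,0]]
    - [[0,0,0.08],[0,0,0]]
    - [[0,0,0.07],[0,0,0]]
    - [[0,0,0.04],[0,0,0]]
    - [[0,0,0],[0,0,0]]
    - [[0,0,0],[0,0,0]]

```text
time_s: 4.15
ee_pos: [498.1, -207.2, 58.2]
ee_rot: [-180.0, 0.0, 179.8]
force: [0.1, 0.4, -0.0]
gripper_width: 0.3
gripper_force: 0.0
```

Run:
```python
from h import *
for _ in range(3): st();f=grab_frame("wrist")
k=calibration("wrist");cv2.imwrite("pics/w2.png",f[:,:,::-1])
for n in("cork_heel_pad","cork_ball_pad"):
    for d in trace("wrist",n)[:3]:
        v,u=np.nonzero(d["pixels"]);print(n,d["p"],np.round(d["bbox"]),gp("wrist",(u.mean(),v.mean()),21,k).round(1))
```

```text
{'time_s': 4.15, 'ee_pos': [498.14, -207.16, 58.18], 'ee_rot': [-179.99, 0.03, 179.81], 'force': [0.08, 0.41, -0.03], 'gripper_width': 0.28, 'qpos': [-23.8, 25.0, 107.75, 0.0, 47.21, -113.61]}
{'time_s': 4.2, 'ee_pos': [498.7, -207.41, 58.95], 'ee_rot': [-179.95, 0.13, 179.81], 'force': [-0.04, 0.61, -0.72], 'gripper_width': 0.37, 'qpos': [-23.8, 24.95, 107.71, 0.0, 47.21, -113.62]}
{'time_s': 4.25, 'ee_pos': [498.88, -207.5, 59.32], 'ee_rot': [-179.92, 0.17, 179.81], 'force': [0.09, -0.56, -0.63], 'gripper_width': 0.64, 'qpos': [-23.8, 24.91, 107.7, 0.0, 47.2, -113.61]}
cork_heel_pad 0.93 [251. 203.  68.  62.] [ 486.7 -202.5   21. ]
cork_ball_pad 0.67 [61. 78. 84. 98.] [ 425.3 -311.1   21. ]
```

View pics/w2.png

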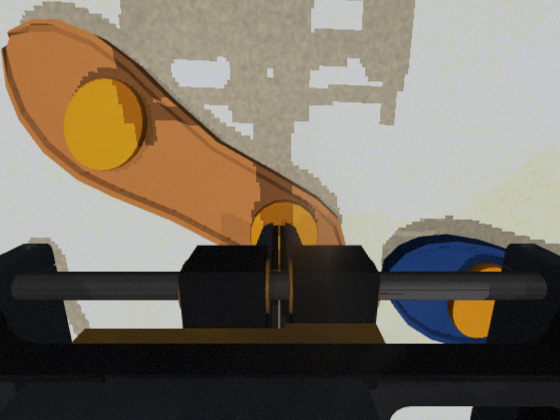

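The wrist picture shows the shut fingers above the heel pad, which spans columns 251–319 with its far edge at row 202. The ball pad is at (104,125), and blue sits clear at the lower right. I'll refine the centre from these edges.

Run:
```python
from h import *
s=st()
for p in((285,202),(251,232),(318,232),(65,124),(145,120),(104,78),(104,171)):print(p,gp("wrist",p,21).round(1))
k=calibration("wrist")
for q in((498,-207,40),(498,-207,21),(500,-204,21)):
    c=np.array(k["R"])@np.array(q)+k["t"];c=np.array(k["mtx"])@c;print(q,(c/c[2])[:2].round())
```

```text
{'time_s': 4.4, 'ee_pos': [498.49, -207.32, 59.1], 'ee_rot': [-179.94, 0.15, 179.81], 'force': [-0.8, -0.05, 0.79], 'gripper_width': 0.38, 'qpos': [-23.8, 24.91, 107.74, 0.0, 47.18, -113.62]}
(285, 202) [ 474.1 -202.7   21. ]
(251, 232) [ 494.5 -225.1   21. ]
(318, 232) [ 494.7 -180.9   21. ]
(65, 124) [ 425.2 -334.9   21. ]
(145, 120) [ 423.1 -286.6   21. ]
(104, 78) [ 399.6 -307.4   21. ]
(104, 171) [ 453.7 -315.9   21. ]
(498, -207, 40) [278. 248.]
(498, -207, 21) [278. 237.]
(500, -204, 21) [283. 240.]
```

>>> send_rows:
  deltas:
    - [[0,0,0],[0,0,0]]
    - [[0,0,0],[0,0,0]]

```text
time_s: 4.6
ee_pos: [497.9, -207.0, 58.3]
ee_rot: [-180.0, 0.1, 179.8]
force: [0.3, -0.1, -1.3]
gripper_width: 0.2
gripper_force: 0.0
```

>>> send_rows:
  deltas:
    - [[0,0.004,0.01],[0,0,0]]
    - [[0,0,0.01],[0,0,0]]
    - [[0,0,0.01],[0,0,0]]
    - [[0,0,0.004],[0,0,0]]
    - [[0,0,0],[0,0,0]]

```text
time_s: 5.1
ee_pos: [497.4, -204.8, 40.2]
ee_rot: [180.0, -0.1, 179.8]
force: [-0.3, -0.3, -0.3]
gripper_width: 0.5
gripper_force: 0.0
```

>>> send_rows:
  deltas:
    - [[0,0,0.002],[0,0,0]]
    - [[0,0,0.002],[0,0,0]]
    - [[0,0,0],[0,0,0]]

```text
time_s: 5.4
ee_pos: [497.8, -205.0, 39.0]
ee_rot: [-180.0, 0.0, 179.8]
force: [-0.7, 1.0, 2.7]
gripper_width: 0.5
gripper_force: 0.9
```

>>> send_rows:
  deltas:
    - [[0,0,0],[0,0,0]]
    - [[0,0,0],[0,0,0]]

```text
time_s: 5.6
ee_pos: [497.8, -205.0, 39.0]
ee_rot: [-180.0, 0.0, 179.8]
force: [-0.7, 0.2, 1.7]
gripper_width: 0.5
gripper_force: 0.9
```

Run:
```python
from h import *
for _ in range(3): s=state();print(s["ee_pos"].round(1) if hasattr(s["ee_pos"],"round") else s["ee_pos"],s["force"],s["gripper_force"]);grab_frame("side")
```

```text
[ 497.8 -205.    39. ] [-0.73298596  0.22821187  1.6600959 ] 0.8948558242991567
[ 497.8 -205.    39. ] [0.44959557 0.15623468 0.8262651 ] 0.9153407206758857
[ 497.8 -205.    38.9] [-0.13021047 -0.71137427  1.95666532] 0.9362615738064051
```

>>> send_rows:
  deltas:
    - [[0,0,0.0015],[0,0,0]]
    - [[0,0,0],[0,0,0]]
    - [[0,0,0],[0,0,0]]
    - [[0,0,0],[0,0,0]]

```text
time_s: 6.15
ee_pos: [497.8, -205.0, 38.1]
ee_rot: [-180.0, 0.0, 179.8]
force: [-0.6, -0.7, 3.2]
gripper_width: 0.6
gripper_force: 1.6
```

>>> send_rows:
  deltas:
    - [[0,0,-0.01],[0,0,0]]
    - [[0,0,-0.03],[0,0,0]]
    - [[0,0,-0.04],[0,0,0]]
    - [[0,0,0],[0,0,0]]
    - [[0.0472,-0.0723,0],[0,0,0]]
    - [[0.0472,-0.0723,0],[0,0,0]]
    - [[0.0472,-0.0723,0],[0,0,0]]
    - [[0,0,0],[0,0,0]]
    - [[0,0,0],[0,0,0]]

```text
time_s: 7.05
ee_pos: [425.8, -313.3, 77.3]
ee_rot: [179.9, -0.0, 179.7]
force: [0.1, 0.5, -0.2]
gripper_width: 0.6
gripper_force: 0.0
```

Run:
```python
from h import *
st();k=calibration("wrist");f=grab_frame("wrist");cv2.imwrite("pics/w3.png",f[:,:,::-1])
for n in("cork_footbed","cork_heel_pad","cork_ball_pad"):
    for d in trace("wrist",n)[:3]:
        v,u=np.nonzero(d["pixels"]);print(n,d["p"],np.round(d["bbox"]),gp("wrist",(u.mean(),v.mean()),21,k).round(1))
```

```text
{'time_s': 7.05, 'ee_pos': [425.79, -313.34, 77.26], 'ee_rot': [179.93, -0.04, 179.67], 'force': [0.1, 0.53, -0.22], 'gripper_width': 0.59, 'qpos': [-37.61, 22.84, 107.96, 0.04, 49.28, -127.31]}
cork_footbed 0.78 [142.   0. 106.  42.] [ 289.5 -363.2   21. ]
cork_footbed 0.61 [197. 148. 272. 194.] [ 427.4 -290.9   21. ]
cork_ball_pad 0.89 [243. 192.  69.  66.] [ 416.5 -311.9   21. ]
```

View pics/w3.png

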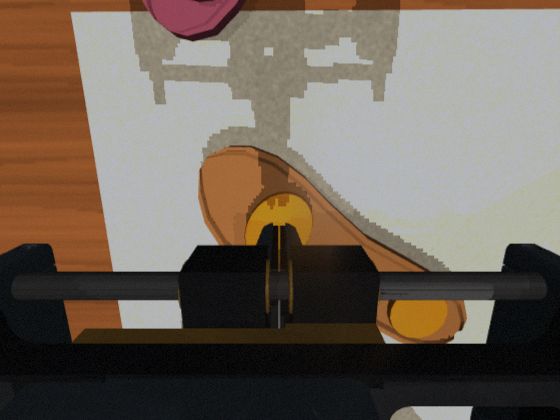

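The fingers are centred over the ball pad (columns 243–312), and the heel pad at (418,315) is free. The heel touch peaked at about 3 N. Now I'll lower onto the ball pad.

>>> send_rows:
  deltas:
    - [[0,0,0.04],[0,0,0]]
    - [[0,0,0.02],[0,0,0]]
    - [[0,0,0.006],[0,0,0]]
    - [[0,0,0],[0,0,0]]
    - [[0,0,0.004],[0,0,0]]
    - [[0,0,0],[0,0,0]]
    - [[0,0,0],[0,0,0]]

```text
time_s: 7.95
ee_pos: [426.7, -313.4, 43.4]
ee_rot: [-180.0, 0.0, 179.8]
force: [-0.3, -0.5, -0.2]
gripper_width: 0.6
gripper_force: 0.0
```

>>> send_rows:
  deltas:
    - [[0,0,0.003],[0,0,0]]
    - [[0,0,0.003],[0,0,0]]
    - [[0,0,0.003],[0,0,0]]
    - [[0,0,0],[0,0,0]]
    - [[0,0,0],[0,0,0]]

```text
time_s: 8.45
ee_pos: [426.6, -313.3, 38.7]
ee_rot: [-180.0, 0.0, 179.8]
force: [0.0, 0.1, 2.5]
gripper_width: 0.4
gripper_force: 1.1
```

>>> send_rows:
  deltas:
    - [[0,0,0.001],[0,0,0]]
    - [[0,0,0],[0,0,0]]
    - [[0,0,0],[0,0,0]]
    - [[0,0,0],[0,0,0]]

```text
time_s: 8.85
ee_pos: [426.6, -313.3, 38.1]
ee_rot: [-180.0, 0.0, 179.8]
force: [-0.8, -0.5, 3.6]
gripper_width: 0.5
gripper_force: 1.6
```

>>> send_rows:
  deltas:
    - [[0,0,-0.01],[0,0,0]]
    - [[0,0,-0.03],[0,0,0]]
    - [[0,0,-0.07],[0,0,0]]
    - [[0,0,-0.08],[0,0,0]]
    - [[0,0,-0.08],[0,0,0]]
    - [[0,0,-0.05],[0,0,0]]
    - [[0,0,0],[0,0,0]]
    - [[0,0,0],[0,0,0]]
    - [[0,0,0],[0,0,0]]

```text
time_s: 9.75
ee_pos: [425.7, -312.5, 196.4]
ee_rot: [179.9, -0.1, 179.8]
force: [-0.2, 0.6, 0.5]
gripper_width: 0.2
gripper_force: 0.0
```

```bash
python3 look.py 9 | grep -E "time_s|amber"
```

```text
{'time_s': 9.75, 'ee_pos': [425.68, -312.46, 196.45], 'ee_rot': [179.88, -0.15, 179.81], 'force': [-0.16, 0.56, 0.47], 'gripper_width': 0.25, 'qpos': [-37.53, 15.73, 98.9, 0.01, 65.57, -127.35]}
wrist amber [256, 171, 24, 44, 437] [266.  192.6] [ 425.7 -325.3   21. ]
wrist amber [356, 234, 35, 34, 645] [376.6 248.1] [ 491.9 -198.7   21. ]
wrist amber [468, 300, 26, 12, 228] [481.7 305.2] [567.6 -64.3  21. ]
scene amber [131, 83, 10, 7, 44] [135.8  86. ] [-508.8 -542.8   21. ]
scene amber [363, 197, 15, 12, 143] [370.1 202.5] [478.2 321.1  21. ]
scene amber [173, 207, 16, 12, 144] [180.6 212.4] [ 431.5 -314.5   21. ]
scene amber [333, 211, 13, 11, 122] [339.  215.8] [526.5 200.7  21. ]
scene amber [208, 218, 14, 12, 127] [214.5 223.6] [ 501.7 -205.1   21. ]
scene amber [254, 224, 13, 13, 143] [260.  230.1] [553.1 -63.2  21. ]
scene amber [294, 224, 14, 10, 114] [300.6 228.6] [565.7  65.5  21. ]
scene amber [201, 270, 28, 18, 277] [215.5 280.5] [ 734.5 -211.8   21. ]
side amber [217, 159, 14, 10, 101] [223.5 163.4] [472.5 320.1  21. ]
side amber [242, 174, 13, 9, 87] [248.2 178.3] [520.5 200.7  21. ]
side amber [352, 236, 22, 13, 164] [362.5 242. ] [ 711.8 -229.5   21. ]
side amber [288, 258, 15, 8, 68] [294.6 262.1] [ 489.4 -214.    21. ]
side amber [281, 290, 20, 14, 205] [290.8 296.4] [ 424.5 -316.9   21. ]
```

View pics/side9.png

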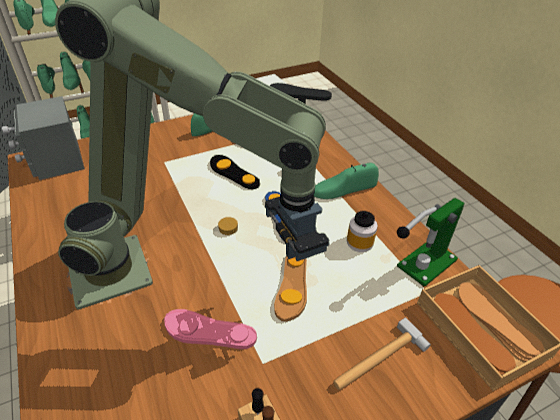

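The scene-camera centroids of the cork pads (180.6,212.4 and 214.5,223.6) match those before the touch, so the footbed has not shifted. The side view shows the hand well clear, with everything in place.

```bash
python3 -c "
from workcell import *
print(job_done())"
```

```text
the job is handed in; nothing more can be done
None
```

I touched the cork footbed's heel cushion and then its ball cushion with about 3 N each, raised the hand to about 155 mm above them, and handed the job in; nothing on the bench shifted in the last pictures.

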